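# Gauge a propeller-shaft bearing with the bore probe

## Task

Push the meter's green button fully down and let it come back up to zero the meter, and only then take the orange-handled probe out of its rack. Lower its rod upright into the clamped bearing, without ever touching the bearing or its stand, until the yellow ring on the rod is level with the bearing's top face; hold it still there, centred in the bore, for at least two seconds, and finish while still holding it so. Leave the other things on the bench where they are.

Things in the scene. Friction and masses are not known exactly. Their poses are not given: they have to be found in the camera images.
- zero_button_top (a point): centre of the top face of the round green push button (32 mm across) on the top of the grey meter with orange side bumpers (meter body 150 x 148 x 65 mm high, fixed to the bench, dark screen beside the button). The button is pressed straight down, travel 6 mm, spring, about 5 N when fully down; nothing on the meter stands higher than the button
- zero_button (a joint): travel of the green button in m: 0 released, 0.006 fully down; springs back by itself
- probe_handle (a point): centre of the probe's orange handle, where to grip: 24 x 24 mm (faces square to this point's x and y), 55 mm high. At the start the probe hangs upright in its rack, a black flange (34 mm across, 5 mm thick, underside 32.5 mm below this point) resting on the rack's top. Below it the rod, 10 mm thick, 120 mm long, hangs in a 21 mm hole: lift it straight out by more than 120 mm
- probe: the whole probe (orange handle, black flange, steel rod), 186 mm long, 0.1 to 0.2 kg; origin at the tip of the rod, z up towards the handle, whose centre is 152.5 mm above
- probe_tip (a point): lower end of the probe's rod, on its axis, 152.5 mm below the handle's centre
- probe_ring (a point): middle of the yellow ring (6 mm wide) around the rod, on its axis, 80 mm above the tip and 72.5 mm below the handle's centre
- probe_rack: grey and aluminium rack fixed to the bench that the probe hangs in: base 100 x 100 mm, two uprights, top plate 65 x 85 mm with the hole in the middle, 137 mm high; origin at the centre of its underside, z up
- bearing_stand: fixed inspection stand, base plate 130 x 130 x 12 mm thick, blue risers and blue clamp plate (85 x 118 mm, top at 84 mm) that holds a brass, black-lined tubular bearing upright (48 mm outside, 60 mm long, from 50 to 110 mm above the bench); origin at the centre of its underside, the bore is on its z axis
- bore_top (a point): centre of the bearing bore's upper mouth, 110 mm above the bench; the bore is vertical, 30 mm in diameter and open right through
- bore_bottom (a point): centre of the bore's lower mouth, 60 mm below the upper one; below it are 38 mm of free height to the base plate. With the yellow ring level with the bearing's top, the tip is 20 mm below this mouth
- angle_grinder: bystander: green and aluminium angle grinder lying on its side, about 300 x 80 x 100 mm high
- spare_bearing: bystander: a loose brass tube bearing standing on the bench, 48 mm across, 60 mm high, not clamped in anything; origin at its underside
- prop_nut: bystander: copper-coloured six-sided propeller nut, 52 mm across, 30 mm high; origin at its underside
- wrench: bystander: steel wrench, 200 mm long, lying on the bench
- screwdriver: bystander: screwdriver, 200 mm long, lying on the bench
- mug: bystander: blue mug, 80 mm across, 90 mm high; origin at its underside
- grease_tin: bystander: red tin, 70 mm across, 90 mm high; origin at its underside
Things that resemble listed ones, but are neither listed nor needed, are in the scene too. Leave any pink or purple look-alike of the part that bears zero_button_top alone. Leave any pink or purple look-alike of the probe alone.

How it is judged:
By the outcome, as a careful person would: the job done as asked, in the order asked, and still so for the second after the job is handed in, while the arm keeps its last pose, push and grip.
It also fails if it takes over 72 s, if anything falls off the work surface, if the arm or the gripper's body presses on something with over 40 N, if the wrist force passes 120 N, or if a joint passes its speed limit or range.

## Robot

A 6-joint arm with a two-finger parallel gripper is mounted at the origin on the work surface. World frame = base frame: x ahead of the robot, y to its left, z up, the work surface at z = 0. Lengths are in mm, angles in degrees, forces in N, time in s.
With the tool pointing down it reaches from about 350 to 850 mm from the base axis. Payload 8.1 kg.
Tool frame: the origin (TCP) lies at the very end of the fingers, on their centre line; the grasp point (between the pads) lies 19 mm behind it; z points along the fingers, y is the line along which they close (so a half turn about z gives the same grasp; the last joint's range is limited). The gripper opens to 85 mm and grips with 20 to 120 N. Pads are 22 mm wide; open, the fingers measure 114 mm over their backs; the gripper's body (76 mm by 85 mm) begins 54 mm behind the grasp point. The pads swing forward as they close: fully open they stand 13 mm farther back than shut.
Start: joints at [68.388, 7.471, 85.268, -0, 87.261, -4.893], TCP at [172.584, 574.648, 231.292] pointing down, gripper open.
Joint ranges: [-169.43, 169.43], [-51.17, 129.36], [1.28, 143.12], [-76.62, 256.62], [0, 156.53], [-152.29, 152.29]. Speed limits (degrees/s): [136.94, 136.94, 159.86, 180, 180, 180].

## Interface

Orientations are given as [roll, pitch, yaw] about the fixed x, y, z axes, in that order (R = Rz(yaw) Ry(pitch) Rx(roll)).
In Python, from bench import sense, eyes, job, models gives the robot as it stands. The module is installed in compiled form; this text tells all that it offers.
- The arm moves only by the tool apply_moves, never from a script. Its argument "rows" is a list of rows, each a list of 6 numbers: the shift along the tool's x, y, z in mm, then the turn, a rotation vector about the tool's x, y, z in rad. In form: [[dx, dy, dz, rx, ry, rz], ...]. A call has exactly 5 rows; each row shifts and turns the commanded pose from where the row before left it, along the tool's axes as they then stand; what a row does not reach is not made up. A row lasts 1/8 s, in which the tool goes at most 62.5 mm and 10.7 degrees, less where a joint would pass 70% of its speed; a pose out of reach is approached as far as the arm can. A call is refused whole if a number of a shift passes 62.5 or a number of a turn 0.188, either way. A call with a gripper value outside its range is refused whole. "fingers" is the finger opening in mm, from 0 to 85.4, set as the call begins (left out, the last holds). The fingers move at their own pace and stop on an object; "grip_force" is the grip in N (left out, the last holds). Time passes only in rows, so rows that do not move let the fingers close, or fill a call up. It gives the time, the measured TCP pose, the force, the opening and the grip force at its end, in the units of the state.
- sense(): the state, without advancing time (a new reading comes with each control period).
- eyes.snapshot(name): name is "scene" or "top"; returns (picture, depth): 384x512x3 uint8, red, green, blue; 384x512 float32, mm along the optical axis (not along the pixel's ray), 0 where there is no reading.
- eyes.get_calibration(name): a dict with "intrinsics" (3x3 intrinsics, pixels), "D" ([k1, k2, p1, p2, k3] as OpenCV has them; the pictures are not rectified), "R" (3x3) and "t" (3): a world point X has camera coordinates R X + t. Camera axes: x right, y down, z forward; pixel columns grow to the right and rows downward; lengths in mm; the calibration is good to about 2 mm. A picture is of the moment at which its call begins. get_calibration takes no time and is no camera call.
- job.hand_in(): hands the job in; it is judged then, once.
Trained networks look in the newest picture that a camera, given by its name, has taken for a name from the list of things; names that differ only in an ending like _2 or _b are one class to them, and where a whole thing is asked for, a point or a joint stands for the part that bears it (a point fixed in the world has none). Each returns a list of dicts, best first, with "confidence" (0 to 1); they miss things now and then, are a little off and sometimes report something else, mostly with a low value. They report only what shows in the picture. A call takes as long as a camera call. They do not tell look-alikes from the thing itself.
- models.boxes_of(name, camera): "xyz" ([x, y, z] in mm, in world coordinates, good to about 4 mm: the middle of the surface that is visible of it).
- models.cut_out(name, camera): "pixels" (384x512 bool, what is visible of it).
- models.place_of(name, camera): "xyz" ([x, y, z] in mm, in world coordinates, good to about 4 mm: a listed point, or the origin of a listed thing).
The state is a dict: "time": time; "joint_pos": joint angles; "qd": joint speeds; "joint_efforts": joint torques, N m; "tool_pos": TCP position; "tcp_rot": TCP orientation; "ft_force": force on the tool from outside, world axes, zero at the start; "wrist_torque": the same for the moment, N m; "finger_gap": finger opening in mm; "grip_force": force on a finger pad.
Only numpy, scipy, OpenCV 4.12 (cv2) and the standard library are available. Lean on these libraries where they do the work, as an engineer would, in place of code of your own. Each camera call takes 0.05 s, during which the arm holds its last target. There are 200 camera calls.

## Working session

There is one attempt and no reset: what is moved stays moved. The work goes in short steps, Python scripts to look and compute and a tool call to move; the robot and the scene stay as the last step left them, time stands still between calls to the robot, and variables do not carry over. Pictures are saved under pics/ and viewed, at most 10 in all, crops included, and the job is handed in when it is done.

Besides the shell and the picture viewer there is one more tool, called after "Call:" in YAML: its name, and indented under it one key for each argument. apply_moves: Moves the arm, as the interface text tells. Its arguments: {"type":"object","properties":{"rows":{"type":"array"},"fingers":{"type":"number"},"grip_force":{"type":"number"}},"required":["rows"]}

```bash
mkdir -p pics; python3 - <<'E'
from bench import sense, eyes, models
import cv2,numpy as np
s=sense();print({k:np.round(s[k],2) for k in('time','tool_pos','tcp_rot','finger_gap','ft_force')})
for c in('scene','top'):
    p,d=eyes.snapshot(c);cv2.imwrite(f'pics/{c}0.png',p[:,:,::-1])
    for n in('zero_button_top','probe_handle','probe_tip','probe_rack','bearing_stand','bore_top','angle_grinder','spare_bearing','mug','grease_tin','prop_nut'):
        print(c,n,[(np.round(r['xyz'],0).tolist(),round(r['confidence'],2)) for r in models.place_of(n,c)])
    k=eyes.get_calibration(c);print(np.round(k['R'],2).tolist(),np.round(k['t']),np.round(k['intrinsics'][0]),np.round(k['D'],3))
E
```

```text
{'time': np.float64(0.0), 'tool_pos': array([172.38, 574.13, 230.23]), 'tcp_rot': array([-1.7989e+02, -1.0000e-02,  1.6328e+02]), 'finger_gap': np.float64(85.42), 'ft_force': array([-0.56,  0.63,  0.3 ])}
scene zero_button_top [([505.0, 12.0, 91.0], 0.65), ([173.0, -294.0, 83.0], 0.47), ([217.0, 276.0, 87.0], 0.39)]
scene probe_handle [([346.0, -195.0, 152.0], 0.73), ([565.0, -264.0, 150.0], 0.47), ([454.0, -247.0, 170.0], 0.46)]
scene probe_tip [([564.0, -270.0, -7.0], 0.72), ([457.0, -242.0, 17.0], 0.55), ([345.0, -199.0, -1.0], 0.5), ([506.0, 12.0, 90.0], 0.4)]
scene probe_rack [([458.0, -249.0, 0.0], 0.57), ([471.0, 275.0, 109.0], 0.47)]
scene bearing_stand [([476.0, 276.0, -3.0], 0.74), ([460.0, -248.0, 97.0], 0.33)]
scene bore_top [([470.0, 275.0, 112.0], 0.9), ([459.0, -246.0, 93.0], 0.29)]
scene angle_grinder [([461.0, -246.0, 17.0], 0.66), ([793.0, -30.0, 0.0], 0.63), ([369.0, -451.0, -3.0], 0.53)]
scene spare_bearing [([701.0, 152.0, 1.0], 0.75)]
scene mug [([673.0, 447.0, -3.0], 0.92)]
scene grease_tin [([690.0, -417.0, -2.0], 0.55), ([792.0, -32.0, 2.0], 0.31)]
scene prop
[... 365 characters left out ...]
([457.0, -250.0, 172.0], 0.52), ([344.0, -197.0, 149.0], 0.49), ([473.0, 273.0, 46.0], 0.47)]
top probe_tip [([568.0, -270.0, -1.0], 0.63), ([341.0, -199.0, 1.0], 0.58)]
top probe_rack [([459.0, -247.0, -0.0], 0.72)]
top bearing_stand [([475.0, 273.0, -1.0], 0.58)]
top bore_top [([472.0, 273.0, 112.0], 0.63)]
top angle_grinder [([789.0, -28.0, 2.0], 0.58), ([452.0, -252.0, 20.0], 0.55)]
top spare_bearing [([707.0, 150.0, -1.0], 0.65)]
top mug [([676.0, 450.0, 0.0], 0.78)]
top grease_tin [([696.0, -417.0, 1.0], 0.89)]
top prop_nut [([682.0, -148.0, 1.0], 0.42)]
[[-0.01, -1.0, -0.0], [-0.98, 0.01, -0.21], [0.21, -0.0, -0.98]] [  26.  525. 1660.] [441.   0. 257.] [-0.03  0.    0.    0.    0.  ]
```

View pics/scene0.png

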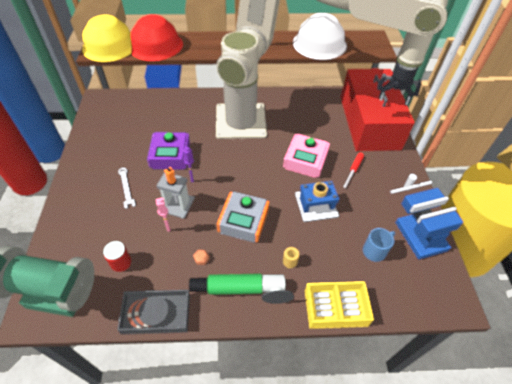

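View pics/top0.png

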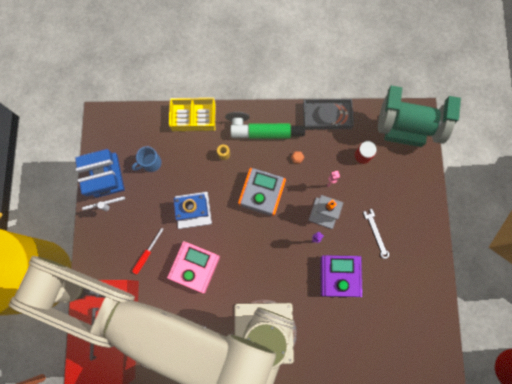

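The pictures show the following.
- **Grey meter with orange bumpers:** its button is at scene (246,202) and top (259,198).
- **Orange probe:** in the rack at scene (171,175) and top (332,205). The purple and pink look-alikes stand beside it.
- **Bearing:** scene (320,188), top (190,206).

Next I'll refine these positions with colour and depth.

```bash
cat > h.py <<'E'
from bench import sense, eyes, models
import cv2,numpy as np
def cloud(c):
    p,d=eyes.snapshot(c);k=eyes.get_calibration(c)
    v,u=np.mgrid[:384,:512];uv=np.stack([u,v],-1).reshape(-1,1,2).astype(np.float64)
    n=cv2.undistortPoints(uv,np.array(k['intrinsics']),np.array(k['D'])).reshape(384,512,2)
    X=np.concatenate([n*d[...,None],d[...,None]],-1)
    W=(X-np.array(k['t']))@np.array(k['R'])
    W[d<=0]=np.nan
    return p,W,cv2.cvtColor(p,cv2.COLOR_RGB2HSV)
def near(W,x,y,r,z0,z1):
    return (np.hypot(W[...,0]-x,W[...,1]-y)<r)&(W[...,2]>z0)&(W[...,2]<z1)
E
python3 - <<'E'
from h import *
for c in('scene','top'):
    p,W,H=cloud(c)
    m=near(W,503,12,40,60,110)&(H[...,0]>45)&(H[...,0]<80)&(H[...,1]>120)
    q=W[m];print(c,'btn',m.sum(),np.median(q,0).round(1),((q.min(0)+q.max(0))/2).round(1),np.ptp(q,axis=0).round())
    m=near(W,456,-249,40,145,215)&(H[...,0]<20)&(H[...,1]>140)
    q=W[m];print('handle',m.sum(),q.mean(0).round(1),q.min(0).round(),q.max(0).round())
    t=q[q[:,2]>188];print(' top',len(t),t.mean(0).round(1),cv2.minAreaRect(t[:,:2].astype(np.float32)))
    m=near(W,456,-249,65,125,142);q=W[m];print('rack',m.sum(),np.median(q[:,2]),cv2.minAreaRect(q[:,:2].astype(np.float32)))
    m=near(W,472,274,40,100,120);q=W[m];print('bearing',m.sum(),cv2.minEnclosingCircle(q[:,:2].astype(np.float32)),np.median(q,0).round(1))
    m=near(W,503,12,120,55,80);q=W[m];print('meter',m.sum(),cv2.minAreaRect(q[:,:2].astype(np.float32)))
    r=(330,400,165,225) if c=='x' else None
p,W,H=cloud('top')
a=cv2.resize(p[185:230,300:360],None,fx=8,fy=8,interpolation=cv2.INTER_CUBIC);b=cv2.resize(p[185:230,165:220],None,fx=8,fy=8,interpolation=cv2.INTER_CUBIC)
cv2.imwrite('pics/crop1.png',np.vstack([np.hstack([a[:,:400],b[:,:400]])])[...,::-1])
E
```

```text
scene btn 68 [509.7   9.4  85.2] [507.2  11.2  83.1] [29. 32. 18.]
handle 111 [ 462.9 -245.5  178.8] [ 447. -262.  146.] [ 473. -230.  205.]
 top 46 [ 459.6 -245.8  195.7] ((456.9024353027344, -246.80288696289062), (27.551509857177734, 22.72406578063965), 35.64036178588867)
rack 333 135.95115071079445 ((456.2740783691406, -246.61956787109375), (87.98197174072266, 67.74879455566406), 70.8010025024414)
bearing 98 ((473.5828857421875, 269.9108581542969), 26.03487205505371) [477.  271.6 107.6]
meter 1397 ((538.0028686523438, 0.644805908203125), (148.13482666015625, 151.99273681640625), 71.47396850585938)
top btn 60 [503.7  12.1  86. ] [504.3  12.1  86.4] [27. 31. 23.]
handle 62 [ 453.4 -242.8  188.8] [ 442. -259.  146.] [ 469. -229.  207.]
 top 42 [ 455.3 -243.9  198.2] ((456.5242004394531, -245.59739685058594), (20.261554718017578, 24.386512756347656), 42.29481887817383)
rack 320 136.47272211054548 ((456.7129821777344, -244.91229248046875), (85.76432037353516, 67.54776763916016), 70.47775268554688)
bearing 87 ((474.28021240234375, 277.35308837890625), 24.37479591369629) [473.4 275.9 109.2]
meter 1304 ((538.115234375, 2.4265899658203125), (147.42897033691406, 150.27056884765625), 71.61329650878906)
```

View pics/crop1.png

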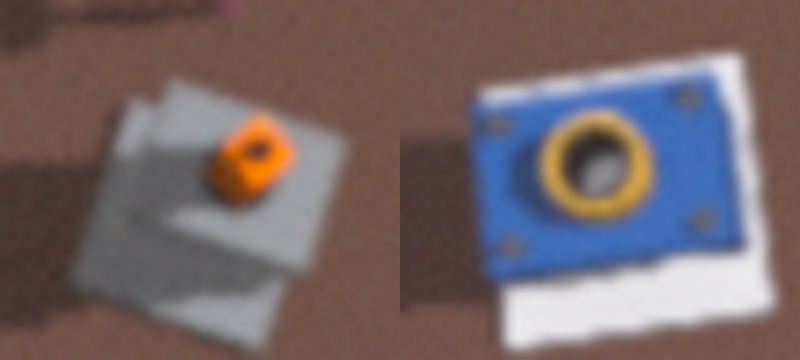

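Call:
apply_moves:
  rows:
    - [-32,-29.5,0,0,0,0]
    - [-32,-29.5,0,0,0,0]
    - [-32,-29.5,0,0,0,0]
    - [-32,-29.5,0,0,0,0]
    - [-32,-29.5,0,0,0,0]
  fingers: 0
  grip_force: 30

```text
time: 1.98
tool_pos: [283.9, 386.2, 231.4]
tcp_rot: [180.0, 0.0, 163.3]
ft_force: [0.3, 0.0, 1.1]
finger_gap: -0.1
grip_force: 0.0
```

Call:
apply_moves:
  rows:
    - [-32,-29.5,0,0,0,0]
    - [-32,-29.5,0,0,0,0]
    - [-32,-29.5,0,0,0,0]
    - [-32,-29.5,0,0,0,0]
    - [-32,-29.5,0,0,0,0]

```text
time: 2.6
tool_pos: [394.8, 198.8, 231.6]
tcp_rot: [180.0, 0.0, 163.3]
ft_force: [0.2, 0.3, 0.1]
finger_gap: 0.2
grip_force: 0.0
```

Call:
apply_moves:
  rows:
    - [-32,-29.5,18,0,0,0]
    - [-32,-29.5,18,0,0,0]
    - [-32,-29.5,18,0,0,0]
    - [-32,-29.5,18,0,0,0]
    - [-32,-29.5,18,0,0,0]

```text
time: 3.22
tool_pos: [505.7, 11.4, 141.0]
tcp_rot: [180.0, 0.0, 163.3]
ft_force: [0.2, 0.3, 0.6]
finger_gap: -0.1
grip_force: 0.0
```

```bash
cat >> h.py <<'E'
from scipy.spatial.transform import Rotation as Ro
def togo(x,y,z,yaw=None):
    s=sense();T=Ro.from_euler('xyz',s['tcp_rot'],degrees=True)
    d=T.inv().apply(np.array([x,y,z])-s['tool_pos'])
    yaw=s['tcp_rot'][2] if yaw is None else yaw
    r=(T.inv()*Ro.from_euler('xyz',[180,0,yaw],degrees=True)).as_rotvec()
    print('t',round(s['time'],2),'pos',np.round(s['tool_pos'],1),'rot',np.round(s['tcp_rot'],2),'F',np.round(s['ft_force'],1),'gap',round(float(s['finger_gap']),1),'grip',np.round(s['grip_force'],1),'\n TOGO',np.round(d,1),np.round(r,3),'j',np.round(s['joint_pos'],0))
def proj(c,P):
    k=eyes.get_calibration(c);rv=cv2.Rodrigues(np.array(k['R']))[0]
    return cv2.projectPoints(np.array(P,float),rv,np.array(k['t'],float),np.array(k['intrinsics'],float),np.array(k['D'],float))[0][:,0]
E
python3 - <<'E'
from h import *
from itertools import product
togo(505,12,120)
M={}
for c in('scene','top'):
    p,W,H=cloud(c);M[c]=near(W,456,-249,45,135,220)&(H[...,0]<20)&(H[...,1]>120)&(H[...,2]>60)
    print(c,M[c].sum())
    m=near(W,503,12,40,60,110)&(H[...,0]>45)&(H[...,0]<80)&(H[...,1]>120);print(m.sum(),W[m].mean(0) if m.any() else '')
box=np.array(list(product([-12,12],[-12,12],[142,197])),float)
box[:,2]=np.where(box[:,2]<150,142,197)
best=[]
for c in (['top'],['scene'],['top','scene']):
  best=[]
  for x,y,a in product(np.arange(450,464,1.),np.arange(-254,-238,1.),np.arange(0,90,5)):
    cs,sn=np.cos(np.radians(a)),np.sin(np.radians(a));e=0
    P=np.c_[x+box[:,0]*cs-box[:,1]*sn,y+box[:,0]*sn+box[:,1]*cs,box[:,2]]
    for k in c:
        h=cv2.convexHull((proj(k,P)*16).round().astype(np.int32))
        im=np.zeros((384,512),np.uint8);cv2.fillConvexPoly(im,h,1,shift=4)
        e+=(im.astype(bool)^M[k]).sum()
    best.append((e,x,y,a))
  best.sort();print(c,best[:8],np.mean(best[:30],0).round(1))
E
```

```text
t 3.23 pos [505.7  11.4 141. ] rot [1.7999e+02 4.0000e-02 1.6327e+02] F [0.2 0.3 0.6] gap -0.1 grip 0.0 
 TOGO [ 0.9  0.4 21. ] [0.    0.001 0.   ] j [ -5.  -4. 106.   0.  77. -78.]
scene 127
68 [508.56953817  10.05748239  83.17514147]
top 68
41 [500.16524356  12.43742637  86.21604993]Traceback (most recent call last):
  File "<stdin>", line 18, in <module>
  File "h.py", line 21, in proj
    k=eyes.get_calibration(c);rv=cv2.Rodrigues(np.array(k['R']))[0]
ValueError: time passes only in moves, steps and waits
```

Call:
apply_moves:
  rows:
    - [0,0,12,0,0,0]
    - [0,0,12,0,0,0]
    - [0,0,12,0,0,0]
    - [0,0,6,0,0,0]
    - [0,0,4,0,0,0]

```text
time: 3.95
tool_pos: [504.8, 13.1, 94.9]
tcp_rot: [-180.0, -0.0, 163.3]
ft_force: [-0.0, 0.6, 0.3]
finger_gap: -0.2
grip_force: 0.0
```

```bash
sed -i 's/^def proj.*/from functools import lru_cache\ncal=lru_cache(eyes.get_calibration)\ndef proj(c,P):/; s/k=eyes.get_calibration(c);rv/k=cal(c);rv/' h.py
python3 - <<'E'
from h import *
from itertools import product
togo(505,12,90)
M={}
for c in('scene','top'):
    p,W,H=cloud(c);M[c]=near(W,456,-249,45,135,220)&(H[...,0]<20)&(H[...,1]>120)&(H[...,2]>60)
    cv2.imwrite(f'pics/{c}1.png',p[...,::-1])
box=np.array(list(product([-12,12],[-12,12],[142,197])),float)
for c in (['top'],['scene'],['top','scene']):
  best=[]
  for x,y,a in product(np.arange(450,464,1.),np.arange(-254,-238,1.),np.arange(0,90,5)):
    cs,sn=np.cos(np.radians(a)),np.sin(np.radians(a));e=0
    P=np.c_[x+box[:,0]*cs-box[:,1]*sn,y+box[:,0]*sn+box[:,1]*cs,box[:,2]]
    for k in c:
        h=cv2.convexHull((proj(k,P)*16).round().astype(np.int32))
        im=np.zeros((384,512),np.uint8);cv2.fillConvexPoly(im,h,1,shift=4)
        e+=(im.astype(bool)^M[k]).sum()
    best.append((int(e),float(x),float(y),int(a)))
  best.sort();print(c,best[:6],np.mean(best[:30],0).round(1))
E
```

```text
t 3.95 pos [504.8  13.1  94.9] rot [-1.8000e+02 -2.0000e-02  1.6331e+02] F [-0.   0.6  0.3] gap -0.2 grip 0.0 
 TOGO [-0.5 -1.   4.9] [-0. -0.  0.] j [ -4.  -1. 109.   0.  72. -78.]
['top'] [(11, 456.0, -247.0, 45), (11, 456.0, -246.0, 45), (12, 456.0, -245.0, 45), (13, 455.0, -246.0, 50), (13, 456.0, -246.0, 50), (14, 456.0, -245.0, 50)] [  15.6  456.  -246.2   45.8]
['scene'] [(19, 455.0, -247.0, 10), (20, 456.0, -247.0, 20), (21, 455.0, -248.0, 15), (21, 456.0, -247.0, 10), (21, 457.0, -247.0, 20), (22, 455.0, -248.0, 10)] [  22.8  456.4 -247.    15.3]
['top', 'scene'] [(43, 456.0, -247.0, 20), (43, 457.0, -247.0, 25), (44, 456.0, -246.0, 20), (44, 457.0, -246.0, 25), (46, 455.0, -247.0, 10), (46, 457.0, -247.0, 30)] [  47.8  456.5 -246.6   21.7]
```

Call:
apply_moves:
  rows:
    - [0,0,1.5,0,0,0]
    - [0,0,1.5,0,0,0]
    - [0,0,1.5,0,0,0]
    - [0,0,1.5,0,0,0]
    - [0,0,0,0,0,0]

```text
time: 4.68
tool_pos: [504.9, 12.8, 89.1]
tcp_rot: [-180.0, -0.0, 163.3]
ft_force: [0.4, 0.1, 0.2]
finger_gap: 0.2
grip_force: 0.0
```

```bash
python3 - <<'E'
import cv2,numpy as np
a=cv2.imread('pics/scene1.png')[160:205,145:195];b=cv2.imread('pics/top1.png')[190:225,310:360]
f=lambda i:cv2.resize(i,(390,int(i.shape[0]*390/i.shape[1])),interpolation=cv2.INTER_CUBIC)
a,b=f(a),f(b);h=min(len(a),len(b));cv2.imwrite('pics/crop2.png',np.hstack([a[:h],b[:h]]))
E
```

```text
(no output)
```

View pics/crop2.png

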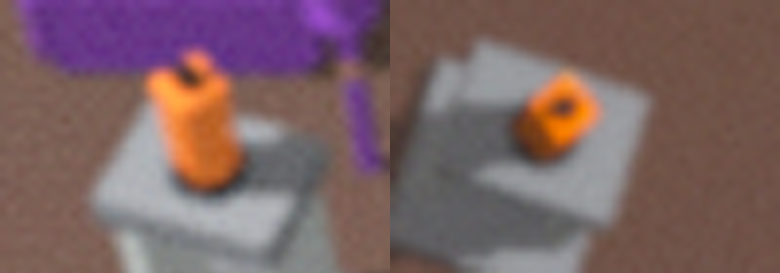

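The crops show the orange handle's top turned about 40° (left (150,80)–(200,50), right a diamond at (560,105)). A tool yaw of 130° therefore suits it. Pressing on.

Call:
apply_moves:
  rows:
    - [0,0,1,0,0,0]
    - [0,0,1,0,0,0]
    - [0,0,1,0,0,0]
    - [0,0,1,0,0,0]
    - [0,0,0,0,0,0]

```text
time: 5.3
tool_pos: [505.0, 12.8, 85.4]
tcp_rot: [-180.0, 0.0, 163.3]
ft_force: [-1.0, 0.4, 3.1]
finger_gap: -0.2
grip_force: 1.1
```

Call:
apply_moves:
  rows:
    - [0,0,1,0,0,0]
    - [0,0,1,0,0,0]
    - [0,0,0.5,0,0,0]
    - [0,0,0.5,0,0,0]
    - [0,0,0,0,0,0]

```text
time: 5.92
tool_pos: [505.1, 12.8, 82.4]
tcp_rot: [180.0, 0.0, 163.3]
ft_force: [-2.1, -0.0, 4.1]
finger_gap: -0.1
grip_force: 2.0
```

Call:
apply_moves:
  rows:
    - [0,0,0.5,0,0,0]
    - [0,0,0.5,0,0,0]
    - [0,0,0.5,0,0,0]
    - [0,0,0.5,0,0,0]
    - [0,0,0,0,0,0]

```text
time: 6.55
tool_pos: [505.1, 12.8, 81.0]
tcp_rot: [180.0, 0.0, 163.3]
ft_force: [-4.3, 1.0, 10.1]
finger_gap: 0.3
grip_force: 5.2
```

Call:
apply_moves:
  rows:
    - [0,0,0.5,0,0,0]
    - [0,0,0,0,0,0]
    - [0,0,0,0,0,0]
    - [0,0,0,0,0,0]
    - [0,0,0,0,0,0]

```text
time: 7.18
tool_pos: [505.2, 12.8, 80.9]
tcp_rot: [180.0, 0.0, 163.3]
ft_force: [-6.4, 0.5, 13.7]
finger_gap: -0.5
grip_force: 7.1
```

Call:
apply_moves:
  rows:
    - [0,0,-5,0,0,0]
    - [0,0,-10,0,0,0]
    - [0,0,-30,0,0,0]
    - [0,0,-55,0,0,0]
    - [0,0,-60,0,0,0]

```text
time: 7.8
tool_pos: [504.0, 12.8, 240.6]
tcp_rot: [-180.0, -0.1, 163.3]
ft_force: [1.5, 0.3, 0.2]
finger_gap: 0.3
grip_force: 0.0
```

```bash
python3 - <<'E'
from h import *
togo(456.3,-246.3,252,130)
p,W,H=cloud('scene')
m=near(W,503,12,40,60,110)&(H[...,0]>45)&(H[...,0]<80)&(H[...,1]>120);print(m.sum(),W[m].mean(0).round(1))
E
```

```text
t 7.8 pos [504.   12.8 240.6] rot [-1.7997e+02 -1.2000e-01  1.6328e+02] F [1.5 0.3 0.2] gap 0.3 grip 0.0 
 TOGO [ -28.8 -261.9  -11.4] [-0.001 -0.002  0.581] j [ -4.  -8.  99.  -0.  88. -78.]
67 [508.4  10.1  83.3]
```

Call:
apply_moves:
  rows:
    - [-5.8,-52.4,-2.4,0,0,0]
    - [-5.8,-52.4,-2.4,0,0,0]
    - [-5.8,-52.4,-2.4,0,0,0]
    - [-5.8,-52.4,-2.4,0,0,0]
    - [-5.8,-52.4,-2.4,0,0,0]
  fingers: 70

```text
time: 8.48
tool_pos: [456.8, -248.1, 251.8]
tcp_rot: [180.0, 0.0, 163.3]
ft_force: [0.2, 0.8, 0.3]
finger_gap: 70.1
grip_force: 0.0
```

Call:
apply_moves:
  rows:
    - [0,0,0,0,0,0.116]
    - [0,0,0,0,0,0.116]
    - [0,0,0,0,0,0.116]
    - [0,0,0,0,0,0.116]
    - [0,0,0,0,0,0.116]

```text
time: 9.1
tool_pos: [457.3, -246.4, 251.5]
tcp_rot: [-180.0, -0.0, 129.8]
ft_force: [-0.2, -0.0, 0.5]
finger_gap: 69.8
grip_force: 0.0
```

```bash
python3 - <<'E'
from h import *
togo(456.3,-246.3,152,130)
p,W,H=cloud('scene');q=cv2.resize(p[120:220,110:230],(720,600),interpolation=cv2.INTER_CUBIC);cv2.imwrite('pics/crop3.png',q[...,::-1])
E
```

```text
t 9.1 pos [ 457.3 -246.4  251.5] rot [-1.7999e+02 -2.0000e-02  1.2983e+02] F [-0.2 -0.   0.5] gap 69.8 grip 0.0 
 TOGO [ 0.7 -0.6 99.5] [-0.    -0.    -0.003] j [-34.  -6.  96.  -0.  89. -74.]
```

View pics/crop3.png

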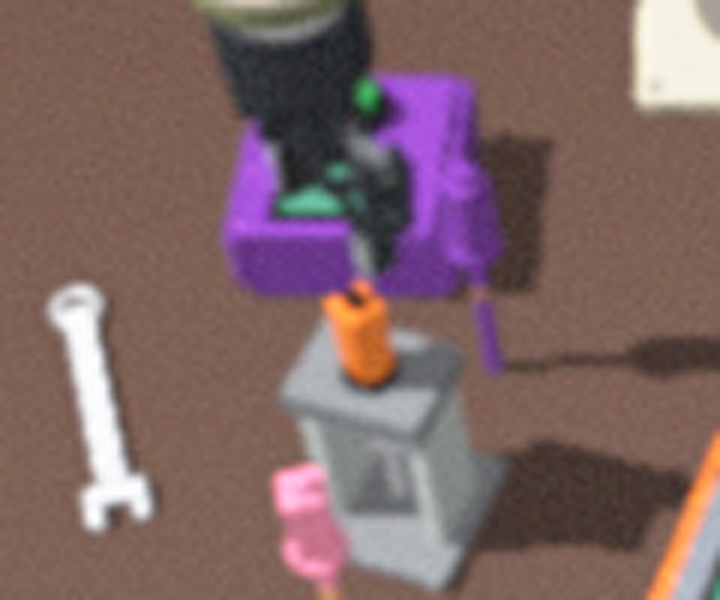

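The gripper is over the orange handle at (358,330). The pink probe (310,520) and purple probe (470,220) are clear of the fingers. Descending.

Call:
apply_moves:
  rows:
    - [0.4,-0.5,25,0,0,0]
    - [0,0,25,0,0,0]
    - [0,0,25,0,0,0]
    - [0,0,18,0,0,0]
    - [0,0,7,0,0,0]

```text
time: 9.78
tool_pos: [456.2, -246.1, 150.5]
tcp_rot: [-180.0, -0.1, 130.1]
ft_force: [-0.7, -0.3, 0.2]
finger_gap: 70.1
grip_force: 0.0
```

Call:
apply_moves:
  rows:
    - [0,0,0,0,0,0]
    - [0,0,0,0,0,0]
    - [0,0,0,0,0,0]
    - [0,0,0,0,0,0]
    - [0,0,0,0,0,0]
  fingers: 0
  grip_force: 40

```text
time: 10.4
tool_pos: [457.5, -247.0, 153.0]
tcp_rot: [180.0, 0.1, 130.1]
ft_force: [0.2, -0.6, 5.9]
finger_gap: 23.5
grip_force: 39.9
```

```bash
python3 - <<'E'
from h import *
togo(456.3,-246.3,152,130)
E
```

```text
t 10.4 pos [ 457.5 -247.   153. ] rot [1.7997e+02 1.2000e-01 1.3005e+02] F [ 0.2 -0.6  5.9] gap 23.5 grip 39.9 
 TOGO [ 1.3 -0.4  1. ] [0.001 0.002 0.001] j [-34.  -2. 103.  -0.  79. -74.]
```

Call:
apply_moves:
  rows:
    - [0,0,-5,0,0,0]
    - [0,0,-10,0,0,0]
    - [0,0,-10,0,0,0]
    - [0,0,-10,0,0,0]
    - [0,0,0,0,0,0]

```text
time: 11.02
tool_pos: [457.4, -247.0, 188.2]
tcp_rot: [180.0, 0.1, 130.0]
ft_force: [0.4, 0.1, -1.6]
finger_gap: 23.6
grip_force: 39.3
```

```bash
python3 - <<'E'
from h import *
togo(456.3,-246.3,300,130)
p,W,H=cloud('scene');q=cv2.resize(p[120:220,110:230],(720,600),interpolation=cv2.INTER_CUBIC);cv2.imwrite('pics/crop4.png',q[...,::-1])
E
```

```text
t 11.03 pos [ 457.4 -247.   188.2] rot [1.7996e+02 1.3000e-01 1.3005e+02] F [ 0.4  0.1 -1.6] gap 23.6 grip 39.3 
 TOGO [   1.    -0.4 -111.8] [0.001 0.002 0.001] j [-34.  -4. 101.  -0.  82. -74.]
```

View pics/crop4.png

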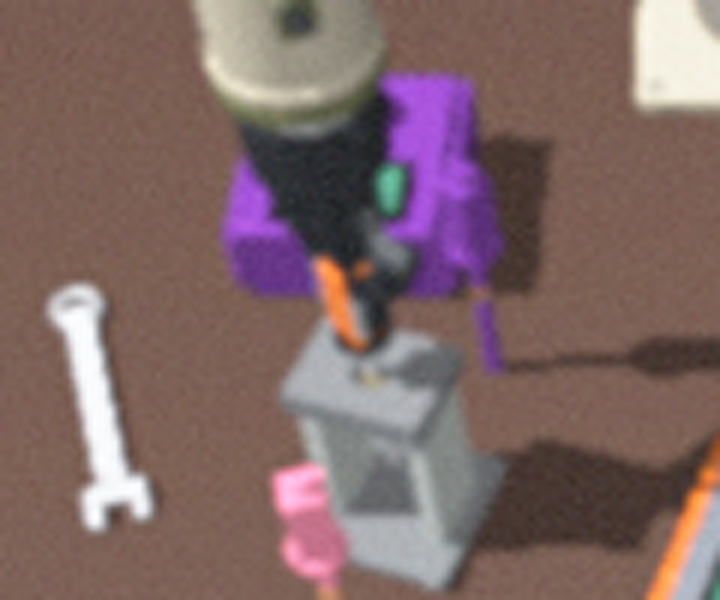

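The probe is lifted out cleanly and held upright, with its flange at (360,340) and the yellow ring just showing in the hole at (370,378). I'll lift it fully.

Call:
apply_moves:
  rows:
    - [0,0,-20,0,0,0]
    - [0,0,-25,0,0,0]
    - [0,0,-25,0,0,0]
    - [0,0,-25,0,0,0]
    - [0,0,-25,0,0,0]

```text
time: 11.7
tool_pos: [456.7, -246.5, 308.8]
tcp_rot: [180.0, 0.0, 130.0]
ft_force: [0.6, 0.6, -0.7]
finger_gap: 23.7
grip_force: 39.2
```

```bash
python3 - <<'E'
from h import *
togo(474,274,308,130)
p,W,H=cloud('scene');m=near(W,457,-247,60,150,290)&(H[...,1]<255)
q=W[near(W,457,-247,30,160,275)]
for z in range(160,280,10):
    s=q[(q[:,2]>=z)&(q[:,2]<z+10)]
    if len(s):print(z,len(s),s.mean(0).round(1),s[:,1].min().round(),s[:,1].max().round())
E
```

```text
t 11.7 pos [ 456.7 -246.5  308.8] rot [1.7999e+02 4.0000e-02 1.3005e+02] F [ 0.6  0.6 -0.7] gap 23.7 grip 39.2 
 TOGO [387.3 348.1   0.6] [0.    0.001 0.001] j [-34.  -6.  91.  -0.  95. -74.]
170 2 [ 458.3 -243.2  176.6] -246.0 -240.0
180 8 [ 459.8 -243.9  185. ] -248.0 -242.0
190 5 [ 459.2 -243.5  195.8] -248.0 -240.0
200 6 [ 459.9 -244.1  206. ] -249.0 -242.0
210 6 [ 458.2 -243.9  215. ] -248.0 -241.0
220 6 [ 459.7 -244.   224.2] -248.0 -240.0
230 6 [ 459.8 -244.   234.2] -248.0 -240.0
240 7 [ 459.1 -243.6  243.4] -249.0 -240.0
250 7 [ 459.9 -243.6  254.6] -247.0 -240.0
260 7 [ 459.6 -243.7  265.1] -249.0 -240.0
270 3 [ 461.4 -244.3  271.8] -247.0 -241.0
```

Call:
apply_moves:
  rows:
    - [20,18,0,0,0,0]
    - [35,31.5,0,0,0,0]
    - [40,36,0,0,0,0]
    - [40,36,0,0,0,0]
    - [40,36,0,0,0,0]

```text
time: 12.38
tool_pos: [464.5, -9.6, 307.1]
tcp_rot: [180.0, 0.0, 130.0]
ft_force: [1.1, 0.2, -1.6]
finger_gap: 23.7
grip_force: 39.3
```

Call:
apply_moves:
  rows:
    - [40,36,0,0,0,0]
    - [40,36,0,0,0,0]
    - [40,36,0,0,0,0]
    - [40,36,0,0,0,0]
    - [30,27,0,0,0,0]

```text
time: 13.0
tool_pos: [472.9, 246.5, 307.0]
tcp_rot: [180.0, -0.0, 130.1]
ft_force: [-0.2, -1.7, -1.5]
finger_gap: 23.5
grip_force: 39.4
```

Call:
apply_moves:
  rows:
    - [15,13,0,0,0,0]
    - [7,6.5,0,0,0,0]
    - [0,0,0,0,0,0]
    - [0,0,0,0,0,0]
    - [0,0,0,0,0,0]

```text
time: 13.62
tool_pos: [474.4, 272.7, 307.0]
tcp_rot: [180.0, 0.0, 130.0]
ft_force: [0.4, -0.1, -1.2]
finger_gap: 23.7
grip_force: 39.4
```

```bash
cat > look.py <<'E'
from h import *
togo(474,274,308,130)
for c in('scene','top'):
    p,W,H=cloud(c);cv2.imwrite(f'pics/{c}_b{sense()["time"]:.2f}.png',p[...,::-1])
    q=W[near(W,474,274,30,125,275)];Hq=H[near(W,474,274,30,125,275)]
    for z in range(125,275,15):
        s=q[(q[:,2]>=z)&(q[:,2]<z+15)]
        if len(s):print(z,len(s),s.mean(0).round(1),s[:,:2].min(0).round(),s[:,:2].max(0).round())
    if len(q):print('minz',q[:,2].min().round(1))
    y=(Hq[:,0]>18)&(Hq[:,0]<35)&(Hq[:,1]>130);print('ring',y.sum(),q[y].mean(0).round(1) if y.any() else '')
    m=near(W,474,274,34,96,120)&(H[...,0]>12)&(H[...,0]<32)&(H[...,1]>90);b=W[m]
    t=b[b[:,2]>104];print('brass',len(t),cv2.minEnclosingCircle(t[:,:2].astype(np.float32)),t.mean(0).round(1))
    m=near(W,474,274,85,78,90);print('clamp',cv2.minAreaRect(W[m][:,:2].astype(np.float32)))
    for n in('probe_tip','bore_top','probe_ring','bearing_stand'):
        print(n,[(np.round(r['xyz'],1).tolist(),round(r['confidence'],2)) for r in models.place_of(n,c) if abs(r['xyz'][1]-274)<60])
E
python3 look.py
```

```text
t 13.62 pos [474.4 272.7 307. ] rot [1.7999e+02 1.0000e-02 1.2997e+02] F [ 0.4 -0.1 -1.2] gap 23.7 grip 39.4 
 TOGO [ 1.2  0.5 -1. ] [ 0.  0. -0.] j [ 25.  -2.  87.  -0.  95. -15.]
170 9 [476.2 270.3 180.4] [471. 267.] [479. 275.]
185 8 [476.  271.  194.1] [471. 267.] [479. 276.]
200 8 [476.1 270.  207.7] [472. 266.] [478. 276.]
215 8 [478.6 270.2 221.3] [475. 267.] [481. 275.]
230 12 [477.5 269.6 236.3] [473. 266.] [481. 276.]
245 11 [477.1 270.  253. ] [473. 267.] [482. 275.]
260 8 [477.1 269.6 267.2] [473. 267.] [481. 274.]
minz 176.9
ring 0 
brass 68 ((475.2749328613281, 271.55096435546875), 24.400402069091797) [476.9 272.  108.7]
clamp ((473.90789794921875, 272.51220703125), (89.56726837158203, 119.3828125), 7.122001647949219)
probe_tip [([476.3, 276.2, 169.1], 0.45)]
bore_top [([470.6, 278.2, 111.5], 0.9)]
probe_ring [([473.5, 272.7, 247.2], 0.77)]
bearing_stand [([477.4, 279.2, -1.9], 0.57)]
ring 0 
brass 34 ((469.88519287109375, 277.36285400390625), 22.138561248779297) [460.2 280.6 109.3]
clamp ((475.1162109375, 277.19970703125), (86.63795471191406, 118.86145782470703), 8.001864433288574)
probe_tip []
bore_top [([471.8, 278.0, 112.9], 0.98)]
probe_ring []
bearing_stand []
```

```bash
ls pics; cat > fitb.py <<'E'
from h import *
from itertools import product
S=4
th=np.linspace(0,2*np.pi,60,endpoint=False)
circ=lambda x,y,r,z:np.c_[x+r*np.cos(th),y+r*np.sin(th),0*th+z]
for c,f in(('scene','scene0'),('top','top0'),('scene','scene1')):
    im=cv2.imread(f'pics/{f}.png');H=cv2.cvtColor(im,cv2.COLOR_BGR2HSV)
    u,v=proj(c,[[474,274,100]])[0].astype(int);u0,v0=u-16,v-16
    h=im[v0:v0+32,u0:u0+32].astype(float);br=h[...,2]-h[...,0]   # R-B: brass-ness
    br=np.clip(br,0,None)
    best=[]
    for x,y in product(np.arange(465,484,.5),np.arange(264,286,.5)):
        g=np.zeros((32*S,32*S),np.uint8)
        sc=lambda P:((proj(c,P)-[u0-.5,v0-.5])*S*16).round().astype(np.int32)
        cv2.fillConvexPoly(g,cv2.convexHull(sc(np.r_[circ(x,y,24,84),circ(x,y,24,110)])),255,shift=4)
        cv2.fillConvexPoly(g,cv2.convexHull(sc(circ(x,y,15.5,110))),0,shift=4)
        g=cv2.GaussianBlur(cv2.resize(g,(32,32),interpolation=cv2.INTER_AREA),(3,3),.6)
        best.append((np.corrcoef(g.ravel(),br.ravel())[0,1].round(4),float(x),float(y)))
    best.sort(reverse=True);print(c,f,best[0],np.mean(best[:8],0).round(2))
E
python3 fitb.py
```

```text
crop1.png
crop2.png
crop3.png
crop4.png
scene0.png
scene1.png
scene_b13.68.png
top0.png
top1.png
top_b13.93.png
scene scene0 (np.float64(0.7595), 473.0, 273.5) [  0.76 472.75 273.38]
top top0 (np.float64(0.7817), 474.5, 276.5) [  0.78 474.44 276.56]
scene scene1 (np.float64(0.5929), 474.0, 273.5) [  0.59 473.88 273.38]
```

```bash
python3 - <<'E'
from h import *
import glob
f=sorted(glob.glob('pics/scene_b*'))[-1];im=cv2.imread(f)
g=cv2.imread(sorted(glob.glob('pics/top_b*'))[-1])
r=lambda i:cv2.resize(i,(400,600),interpolation=cv2.INTER_CUBIC)
cv2.imwrite('pics/crop5.png',np.hstack([r(im[125:215,295:355]),r(g[170:260,160:220])]))
print(proj('scene',[[474.4,272.7,171],[474.4,272.7,251],[474,274,110]]))
E
```

```text
[[322.92940096 176.01132734]
 [326.96691395 160.23822417]
 [320.45215645 186.94332125]]
```

View pics/crop5.png

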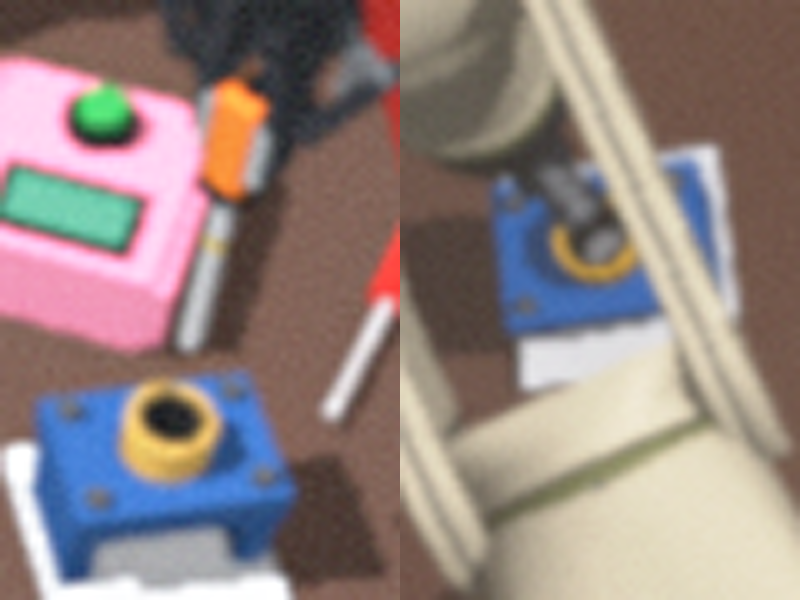

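The rod hangs upright left of the pink meter, with its ring at crop (216,243) and tip at (190,345), both matching the projected positions. The bearing mouth is at (170,413) in the scene crop. I'll nudge over it and lower to just above the mouth.

Call:
apply_moves:
  rows:
    - [1.3,0.6,5,0,0,0]
    - [0,0,15,0,0,0]
    - [0,0,20,0,0,0]
    - [0,0,12,0,0,0]
    - [0,0,0,0,0,0]

```text
time: 14.75
tool_pos: [472.8, 274.6, 252.7]
tcp_rot: [-179.8, -0.1, 130.1]
ft_force: [-0.5, 0.1, -0.6]
finger_gap: 23.4
grip_force: 39.4
```

```bash
cat > look2.py <<'E'
from h import *
import sys
togo(474,274,166,130)
s=sense();x,y,z=s['tool_pos'];p,_=eyes.snapshot('scene')
print('tip,ring px',proj('scene',[[x,y,z-136],[x,y,z-56]]).round(1).tolist(),'bore', proj('scene',[[473.5,274,110]]).round(1))
# rod centre per row: compare rod row profile
im=p.astype(np.int16);u,v=proj('scene',[[x,y,z-100]])[0].round().astype(int)
cv2.imwrite('pics/'+sys.argv[1],cv2.resize(p[145:205,300:350],(500,600),interpolation=cv2.INTER_CUBIC)[...,::-1])
E
python3 look2.py s6.png
```

```text
t 14.75 pos [472.8 274.6 252.7] rot [-1.7981e+02 -5.0000e-02  1.3005e+02] F [-0.5  0.1 -0.6] gap 23.4 grip 39.4 
 TOGO [-1.3  0.8 86.7] [-0.003 -0.001  0.001] j [ 25.  -1.  92.   0.  89. -15.]
tip,ring px [[320.9, 185.5], [324.7, 170.7]] bore [[320.4 186.8]]
```

View pics/s6.png

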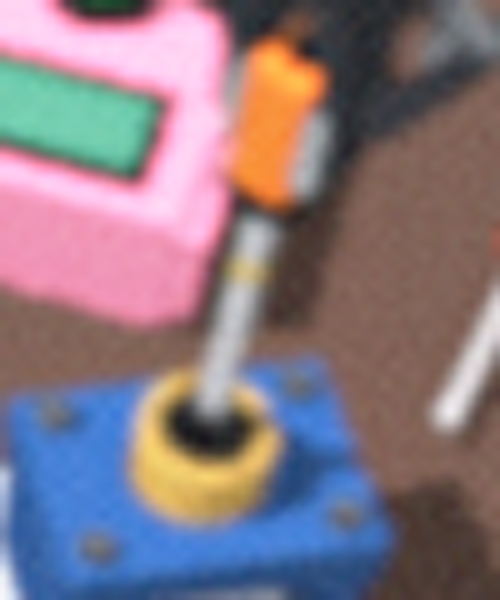

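The tip is over the mouth: it shows at (208,412), the bore's centre is at about (208,422), and the ring is at (248,270) as predicted. Lowering straight down.

Call:
apply_moves:
  rows:
    - [0,0,8,0,0,0]
    - [0,0,10,0,0,0]
    - [0,0,10,0,0,0]
    - [0,0,10,0,0,0]
    - [0,0,5,0,0,0]

```text
time: 15.42
tool_pos: [473.3, 274.9, 210.6]
tcp_rot: [-179.9, -0.0, 130.0]
ft_force: [-0.1, 0.0, -0.3]
finger_gap: 24.1
grip_force: 39.4
```

Call:
apply_moves:
  rows:
    - [0,0,8,0,0,0]
    - [0,0,10,0,0,0]
    - [0,0,10,0,0,0]
    - [0,0,5,0,0,0]
    - [0,0,0,0,0,0]

```text
time: 16.05
tool_pos: [473.4, 274.9, 178.2]
tcp_rot: [-179.9, -0.0, 130.1]
ft_force: [0.3, 0.5, -0.5]
finger_gap: 23.4
grip_force: 39.4
```

```bash
python3 look2.py s7.png
```

```text
t 16.05 pos [473.4 274.9 178.2] rot [-1.7995e+02 -1.0000e-02  1.3005e+02] F [ 0.3  0.5 -0.5] gap 23.4 grip 39.4 
 TOGO [-1.  -0.1 12.2] [-0.001 -0.     0.001] j [ 25.   1.  97.  -0.  81. -15.]
tip,ring px [[317.7, 198.2], [321.2, 184.7]] bore [[320.4 186.8]]
```

View pics/s7.png

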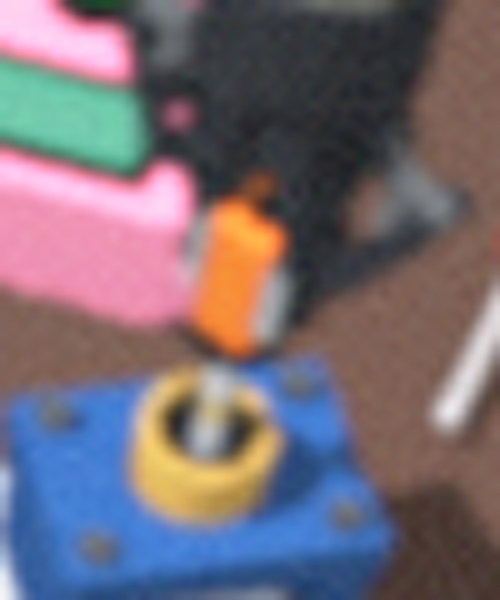

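The rod stands in the middle of the bore (rod at column 207, bore spanning 163–252), with the ring just above the mouth at (212,412). Lowering the last 13 mm.

Call:
apply_moves:
  rows:
    - [0,0,4,0,0,0]
    - [0,0,4,0,0,0]
    - [0,0,3,0,0,0]
    - [0,0,2,0,0,0]
    - [0,0,0,0,0,0]

```text
time: 16.73
tool_pos: [473.7, 275.0, 165.6]
tcp_rot: [-180.0, -0.0, 130.1]
ft_force: [-0.2, 0.4, -1.4]
finger_gap: 23.6
grip_force: 39.4
```

```bash
python3 look2.py s8.png; python3 - <<'E'
from h import *
for i in range(3):
    p,d=eyes.snapshot('scene')
    for n in('probe_ring','bore_top','probe_handle'):print(n,[(np.round(r['xyz'],1).tolist(),round(r['confidence'],2)) for r in models.place_of(n,'scene') if abs(r['xyz'][1]-274)<60])
    print(np.round(sense()['tool_pos'],1))
E
```

```text
t 16.73 pos [473.7 275.  165.6] rot [-179.98   -0.    130.05] F [-0.2  0.4 -1.4] gap 23.6 grip 39.4 
 TOGO [-1.  -0.4 -0.4] [-0.    -0.     0.001] j [ 25.   2.  98.  -0.  80. -15.]
tip,ring px [[317.3, 200.3], [320.7, 186.9]] bore [[320.4 186.8]]
probe_ring [([476.8, 277.2, 106.6], 0.4)]
bore_top [([470.6, 275.1, 111.1], 0.86)]
probe_handle [([472.3, 276.8, 182.1], 0.5)]
[473.9 275.  165.9]
probe_ring [([476.8, 275.1, 107.6], 0.46)]
bore_top [([469.8, 278.2, 111.7], 0.62)]
probe_handle [([472.7, 275.5, 182.6], 0.61)]
[473.8 275.  165.9]
probe_ring [([473.2, 274.9, 106.1], 0.55)]
bore_top [([470.5, 275.1, 108.6], 0.85)]
probe_handle [([469.5, 276.4, 183.2], 0.58)]
[473.8 275.  165.8]
```

View pics/s8.png

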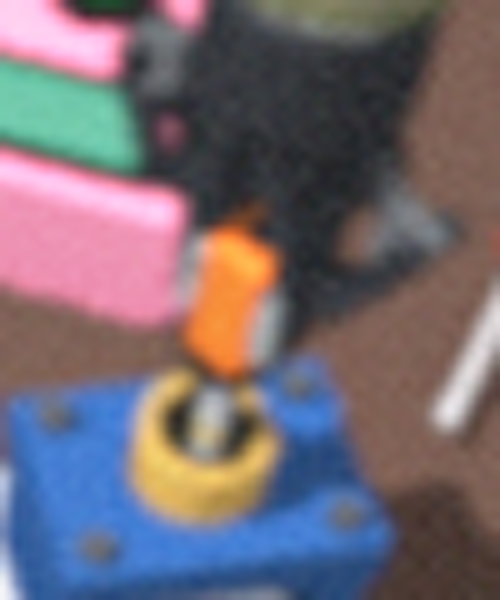

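```bash
python3 - <<'E'
from h import *
def ring(im,x,y,z):   # R-B peak along the rod axis
    zs=np.arange(z-10,z+10,.25);P=proj('scene',[[x+4,y,k] for k in zs]).astype(np.float32)
    f=(im[...,0].astype(np.float32)-im[...,2])
    v=np.mean([cv2.remap(f,(P[:,0]+o).reshape(1,-1).astype(np.float32),P[:,1].reshape(1,-1),cv2.INTER_LINEAR)[0] for o in(-.7,0,.7)],0)
    w=np.clip(v-np.percentile(v,40),0,None);w[np.abs(zs-zs[w.argmax()])>6]=0
    print('expected',z,'seen',(w@zs/w.sum()).round(1),'peak',zs[w.argmax()],v.max().round(),v[::8].round())
im=cv2.imread('pics/scene_b13.68.png')[...,::-1];ring(im,474.2,273,251)
a=np.mean([eyes.snapshot('scene')[0].astype(float) for _ in range(8)],0)
ring(a,473.8,274.8,109.8)
E
```

```text
expected 251 seen 249.0 peak 248.75 53.0 [13. 25. 40. 52. 52. 52. 39. 24. 11.  3.]
expected 109.8 seen 108.0 peak 108.8 52.0 [22. 27. 34. 42. 49. 46. 35. 24. 15.  7.]
```

The ring reads about 1–2 mm low, so I'll raise it 1 mm and hold.

Call:
apply_moves:
  rows:
    - [0,0,-1,0,0,0]
    - [0,0,0,0,0,0]
    - [0,0,0,0,0,0]
    - [0,0,0,0,0,0]
    - [0,0,0,0,0,0]

```text
time: 18.4
tool_pos: [473.7, 275.0, 166.8]
tcp_rot: [-180.0, -0.0, 130.1]
ft_force: [-1.2, -0.9, -0.5]
finger_gap: 23.5
grip_force: 39.4
```

Call:
apply_moves:
  rows:
    - [0,0,0,0,0,0]
    - [0,0,0,0,0,0]
    - [0,0,0,0,0,0]
    - [0,0,0,0,0,0]
    - [0,0,0,0,0,0]

```text
time: 19.02
tool_pos: [473.8, 275.0, 166.8]
tcp_rot: [180.0, 0.0, 130.0]
ft_force: [0.2, 0.4, -0.7]
finger_gap: 23.7
grip_force: 39.4
```

Call:
apply_moves:
  rows:
    - [0,0,0,0,0,0]
    - [0,0,0,0,0,0]
    - [0,0,0,0,0,0]
    - [0,0,0,0,0,0]
    - [0,0,0,0,0,0]

```text
time: 19.65
tool_pos: [473.7, 275.0, 166.8]
tcp_rot: [-180.0, -0.0, 130.1]
ft_force: [-0.3, -0.2, -1.6]
finger_gap: 23.5
grip_force: 39.4
```

Call:
apply_moves:
  rows:
    - [0,0,0,0,0,0]
    - [0,0,0,0,0,0]
    - [0,0,0,0,0,0]
    - [0,0,0,0,0,0]
    - [0,0,0,0,0,0]

```text
time: 20.27
tool_pos: [473.8, 275.0, 166.8]
tcp_rot: [-180.0, -0.0, 130.0]
ft_force: [0.6, -0.0, -0.7]
finger_gap: 23.6
grip_force: 39.4
```

Call:
apply_moves:
  rows:
    - [0,0,0,0,0,0]
    - [0,0,0,0,0,0]
    - [0,0,0,0,0,0]
    - [0,0,0,0,0,0]
    - [0,0,0,0,0,0]

```text
time: 20.9
tool_pos: [473.8, 275.1, 166.8]
tcp_rot: [180.0, 0.0, 130.1]
ft_force: [0.2, 0.2, -1.1]
finger_gap: 23.7
grip_force: 39.4
```

```bash
python3 -c "
from h import *
togo(473.8,274.9,167,130)
from bench import job
print(job.hand_in())"
```

```text
t 20.9 pos [473.8 275.1 166.8] rot [180.     0.   130.05] F [ 0.2  0.2 -1.1] gap 23.7 grip 39.4 
 TOGO [-0.1 -0.1 -0.2] [0.    0.    0.001] j [ 25.   2.  98.   0.  80. -15.]
the job is handed in; nothing more can be done
None
```

The job is handed in at 20.9 s, verdict not shown: I pressed the green button to its stop and released it, then took out the orange probe and held it still in the bore for over 2 s, still gripped; by camera estimate it is centred to about 2 mm, with the ring within about 1–2 mm of the bearing's top, and no contact showed in the force readings.

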